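# Load a coupon under the hold-down leaf of a scratch tester

## Robot

A 6-joint arm with a two-finger parallel gripper is mounted at the origin on a cart in front of the work surface, level with it; the furniture and walls round the work are solid. World frame = base frame: x ahead of the robot, y to its left, z up, the work surface at z = 0. Lengths are in mm, angles in degrees, forces in N, time in s.
With the tool pointing down it reaches from about 350 to 1000 mm from the base axis. Payload 7.1 kg.
Tool frame: the origin (TCP) lies at the very end of the fingers, on their centre line; the grasp point (between the pads) lies 19 mm behind it (bot.hold_point_z is the distance from the TCP to the grasp point, in mm); z points along the fingers, y is the direction in which the jaws open and shut (so a half turn about z gives the same grasp; the last joint's range is limited). The gripper opens to 85 mm and grips with 20 to 120 N. Pads are 22 mm wide; open, the fingers measure 114 mm over their backs; the gripper's body (76 mm by 85 mm) begins 54 mm behind the grasp point. The pads swing forward as they close: fully open they stand 13 mm farther back than shut.
Start: joints at [-72.708, 24.242, 93.386, -0, 62.372, -1.089], TCP at [197.096, -593.092, 231.319] pointing down, gripper open.
Joint ranges: [-172.04, 172.04], [-51.8, 120.97], [4.93, 147.93], [-75.15, 255.16], [6.16, 154.13], [-145.62, 145.62]. Speed limits (degrees/s): [136.94, 136.94, 172.46, 180, 180, 180].

## Interface

Orientations are given as [roll, pitch, yaw] about the fixed x, y, z axes, in that order (R = Rz(yaw) Ry(pitch) Rx(roll)).
In Python, from rig import bot, viewer, hand_in gives the robot as it stands. The module is installed in compiled form; this text tells all that it offers.
- The arm moves only by the shell command python3 -m handwheel 'ROWS' [FORCE]. ROWS is JSON, a list of rows, each an object of numbers: "gripper": the opening, from -1 (shut) to 1 (fully open); "tx", "ty", "tz": the shift along the world's x, y, z in cm; "rx", "ry", "rz": the turn, a rotation vector about the world's x, y, z in rad. In form: [{"gripper": .., "tx": .., "ty": .., "tz": .., "rx": .., "ry": .., "rz": ..}, ...]. A call has 1 to 8 rows; each row shifts and turns the pose as measured when the row begins; what a row does not reach is not made up. A row lasts 1/10 s, in which the tool goes at most 50 mm and 8.59 degrees, less where a joint would pass 70% of its speed; a pose out of reach is approached as far as the arm can. A call with a gripper value outside its range is refused whole. The fingers move at their own pace and stop on an object; FORCE is the grip in N (left out, the last holds). Time passes only in rows, so rows that do not move let the fingers close. It gives the time, the measured TCP pose, the force and the opening at its end, in the units of the state.
- bot.get_state(): the state, without advancing time (a new reading comes with each control period).
- viewer.read_camera(name): name is "scene" or "side" or "wrist"; returns a dict with "img" (480x640x3 uint8, red, green, blue), "z_map" (480x640 float32, mm along the optical axis (not along the pixel's ray), 0 where there is no reading), "fx", "fy", "cx", "cy" (pixels), "xyz" and "orientation" of the camera in the world. Camera axes: x right, y down, z forward; pixel columns grow to the right and rows downward; lengths in mm; the calibration is good to about 2 mm. The wrist camera is an equidistant fisheye: a pixel r from the principal point sees the ray r / f radians off the axis. A picture is of the moment at which its call begins.
- hand_in(): hands the job in, once; it reports no verdict.
The state is a dict: "clock": time; "q": joint angles; "qd": joint speeds; "effort": joint torques, N m; "ee_pos": TCP position; "orientation": TCP orientation; "wrist_force": force on the tool from outside, world axes, zero at the start; "wrist_torque": the same for the moment, N m; "opening": opening from 0.0 (shut) to 1.0 (fully open).
Only numpy, scipy, OpenCV 4.12 (cv2) and the standard library are available. Lean on these libraries where they do the work, as an engineer would, in place of code of your own. Each camera call takes 0.05 s, during which the arm holds its last target. There are 200 camera calls.

## Task

Load the scratch tester: push its carriage by the handle to the right, away from the stylus, until the spring plunger clicks into its notch at the loading station. Then take the coupon carrier by its block and slide its plain front edge under the hold-down leaf, without lifting the leaf up out of the way, until it is fully home against the stop. Finish while still holding it there, pressed flat on the bed with about 10 N, so that a colleague can lock the leaf; leave the other things on the bench alone.

Things in the scene. Friction and masses are not known exactly. Their poses are not given: they have to be found in the camera images.
- tester: scratch tester, 225 (x) x 330 (y) x 165 mm high, fixed to the bench: grey base, two rods along y, a carriage on them whose top plate is the bed (150 x 120 mm, level, 48 mm above the worktop); a post behind it (x +103, y +45 mm) holds a stylus arm with disc weights over the carriage's start, underside 85 mm up. Origin: centre of the base's underside; x from the open front to the post, y left
- carriage (a joint): travel of the carriage towards the tester's -y (right), in m. Starts between 0 and 0.06. Sliding takes about 2 N. At 0.130 a sprung ball under the handle bracket drops into a notch (8 to 10 N to leave it again); an end stop follows at 0.132, and the spring brings the carriage back to 0.130 when let go
- handle (a point): centre of the top of the carriage's handle: an upright black cylinder, 14 mm diameter, 36 mm tall, on a bracket level with the bed (18 mm of bracket behind it, 15 mm in front), in front of the carriage and left of its middle. Seen from the stop point it is at x -160, y +48, z +36 mm. Axes as the tester's
- stop (a point): point on the bed, on its centre line, at the foot of the dark end stop that the carrier's front edge must reach (moves with the carriage); x is the direction of insertion, z up. The bed reaches from x -141 to +9 mm. Two 8 mm high side fences, 56 mm apart (y -28 and +28), run from x -60 to -4 mm and flare out to about 64 mm apart at x -83 mm
- leaf (a joint): angle of the hold-down leaf, rad: a sprung steel plate 46 mm wide (y), 2.4 mm thick, between the fences, hinged just above the stop and lapping the bed in front of it. 0: at rest, its underside slopes from 6 mm above the bed at the stop to 2.6 mm at x -46; from there a lip is turned up. Grows as it is lifted; a carrier fully under it raises it to about 0.03 (1 to 2 N of push)
- leaf_lip (a point): middle of the turned-up lip's free edge, 9 mm above the bed, 57 mm in front of the stop
- coupon_carrier: loose aluminium strip, 120 (x) x 52 (y) x 4 mm, about 0.14 kg, with a white coupon on its front half and an upright black pull block near its rear end; its front (+x) edge is rounded. Lies on the worktop to the right of the tester. Origin: centre of the strip's underside; x points to the front edge that goes under the leaf
- nose (a point): middle of the carrier's front edge, at its underside: 60 mm in front of the carrier's origin; same axes as the carrier
- block (a point): centre of the pull block's top, 38 mm behind the carrier's origin and 42 mm above its underside. The block is 28 mm long (x), 14 mm wide (y) and stands 38 mm above the strip; grip it across its 14 mm. Same axes as the carrier
- petri_dish: bystander: clear shallow round dish, 61 mm diameter, 13 mm high; leave alone
- tweezers: bystander: steel tweezers, 122 mm long, lying on the worktop near the robot; leave alone

How it is judged:
By the outcome, as a careful person would: the job done as asked, in the order asked, and still so for the second after the job is handed in, while the arm keeps its last pose, push and grip.
It also fails if it takes over 61 s, if anything falls off the work surface, if the arm or the gripper's body presses on something with over 40 N, if the wrist force passes 120 N, or if a joint passes its speed limit or range.

## Working session

There is one attempt and no reset: what is moved stays moved. The work goes in short steps, Python scripts to look and compute and a shell command to move; the robot and the scene stay as the last step left them, time stands still between calls to the robot, and variables do not carry over. Pictures are saved under pics/ and viewed, about 8 in all and at most 12, crops included, and the job is handed in when it is done.

```bash
mkdir -p pics; cat > h.py <<'E'
import numpy as np,cv2
from scipy.spatial.transform import Rotation as R
from rig import bot,viewer
def cam(n):
    c=viewer.read_camera(n); return c
def rot(c):
    o=np.array(c["orientation"]); return R.from_euler('xyz',o,degrees=True).as_matrix()
def world(c):
    v,u=np.mgrid[0:480,0:640]; z=c["z_map"]
    p=np.stack([(u-c["cx"])/c["fx"]*z,(v-c["cy"])/c["fy"]*z,z],-1)
    return p@rot(c).T+np.array(c["xyz"])
def save(c,n): cv2.imwrite(n,cv2.cvtColor(c["img"],cv2.COLOR_RGB2BGR))
E
python3 - <<'E'
from h import *
for n in("scene","side"):
    c=cam(n);save(c,f"pics/{n}0.png");print(n,c["xyz"],c["orientation"],c["fx"],c["cx"],c["cy"])
    np.savez(f"{n}0.npz",P=world(c),img=c["img"])
print(bot.get_state())
E
```

```text
scene [-10.84847353 616.81935797 938.98649222] [-134.6170118     0.38790127 -138.59508834] 517.8737085505588 314.00518964933894 246.32805624859333
side [539.10770488 751.2065305  465.94961305] [-117.26732635   -0.91949266 -178.03419391] 458.62455395870353 323.02922155331 236.29349718767742
{'clock': 0.1, 'q': array([-7.27079017e+01,  2.42820274e+01,  9.34263931e+01, -2.20711638e-03,
        6.23716921e+01, -1.08799262e+00]), 'qd': array([ 0.05417238, -0.11052257, -0.06561755,  0.01189514, -0.03799256,
        0.1218546 ]), 'effort': array([-8.86425169e-04, -5.58425188e+01, -2.82444817e+01, -5.91943467e-05,
        3.01301588e-03,  4.02894912e-06]), 'ee_pos': array([ 196.95121526, -592.64483767,  230.60642928]), 'orientation': array([-1.79919865e+02,  4.32493003e-04,  1.83811161e+01]), 'wrist_force': array([0.07278642, 0.05645684, 0.90167286]), 'wrist_torque': array([-0.01675947,  0.01731584, -0.01224169]), 'opening': 0.9979631894453879}
```

View pics/scene0.png

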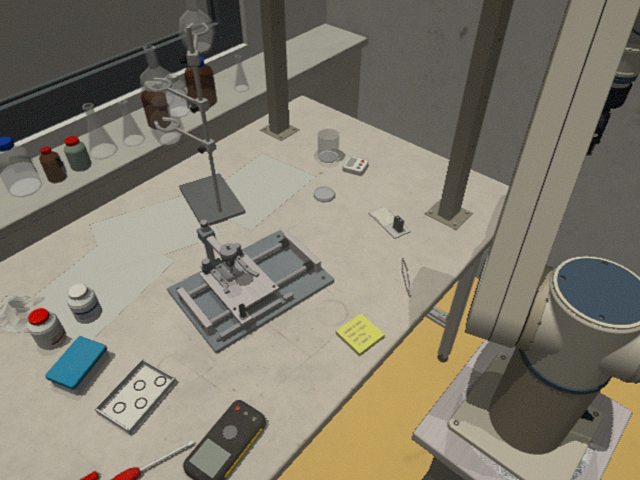

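View pics/side0.png

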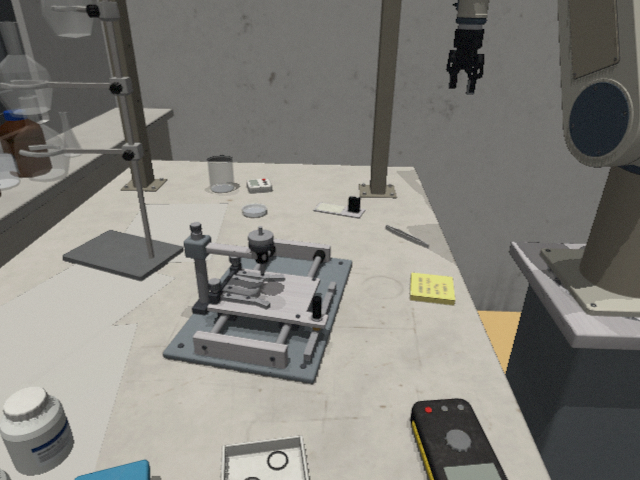

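Scene view: tester around (250,285), handle top (242,306), carrier (390,221) with block (398,222), dish (325,194), tweezers (405,277), and a post at (450,213) near the carrier. Side view: handle (318,300), carrier (340,210), tweezers (407,236).

```bash
python3 - <<'E'
from h import *
for n,pts in(("scene",dict(handle=(242,307),block=(398,218),post=(450,213),post2=(280,130),dish=(325,193),tw=(405,277),bed=(240,295))),("side",dict(handle=(318,295),block=(354,200),post=(377,190),bed=(290,300),tw=(407,236)))):
    d=np.load(n+"0.npz");P=d["P"]
    for k,(u,v) in pts.items(): print(n,k,np.round(P[v,u],1))
def rect(Q,name):
    r=cv2.minAreaRect(Q[:,:2].astype(np.float32)); print(name,len(Q),np.round(r[0],1),np.round(r[1],1),round(r[2],1),np.round(np.median(Q,0),1))
for n in("scene","side"):
    d=np.load(n+"0.npz");P=d["P"].reshape(-1,3);I=d["img"].reshape(-1,3).astype(int)
    hb=P[np.argmin(np.linalg.norm(I*0,axis=1))]
    b=d["P"][(218,398) if n=="scene" else (200,354)]
    near=np.linalg.norm(P[:,:2]-b[:2],axis=1)<130
    m=near&(P[:,2]>2)&(P[:,2]<9); rect(P[m],n+" strip")
    m=near&(P[:,2]>36)&(P[:,2]<50)&(I.sum(1)<200); rect(P[m],n+" blocktop")
    h=d["P"][(307,242) if n=="scene" else (295,318)]
    near=np.linalg.norm(P[:,:2]-h[:2],axis=1)<14
    m=near&(P[:,2]>78); rect(P[m],n+" handle top")
    near=np.linalg.norm(P[:,:2]-h[:2]-[80,-50],axis=1)<230
    m=near&(P[:,2]>3)&(P[:,2]<14)&(I.sum(1)<420); rect(P[m],n+" base")
    m=near&(P[:,2]>45)&(P[:,2]<51); rect(P[m],n+" bed")
    for z0 in range(0,60,4):
        print(z0,(near&(P[:,2]>z0)&(P[:,2]<z0+4)).sum(),end='; ')
    print()
E
```

```text
scene handle [561.8 205.6  82.3]
scene block [ 498.6 -282.4   43.2]
scene post [ 410.9 -397.6   34.8]
scene post2 [1054.2 -413.    18.5]
scene dish [ 731.1 -262.2   16.2]
scene tw [ 387.  -160.    -2.1]
scene bed [612.3 169.4  49.5]
side handle [563.1  93.1  12.2]
side block [ 492.8 -271.9   39.2]
side post [ 427.  -399.8   16.6]
side bed [604.3 161.9  48.5]
side tw [ 378.7 -147.2    9.7]
scene strip 1810 [ 498.5 -282. ] [258.1 254.5] 23.4 [ 508.5 -280.1    3.4]
scene blocktop 30 [ 494.6 -277.8] [ 9.6 31.4] 65.3 [ 493.5 -276.2   40.8]
scene handle top 42 [562.  205.8] [13.4 13.1] 18.2 [560.9 206.5  85. ]
scene base 2889 [690.3 101.9] [329.7 323.7] 79.7 [603.3  87.4  12.5]
scene bed 1879 [636.2 111.5] [313.3 210.6] 80.1 [624.5 157.6  48.7]
0 9389; 4 1811; 8 982; 12 3525; 16 652; 20 166; 24 215; 28 375; 32 480; 36 299; 40 227; 44 798; 48 1518; 52 413; 56 395; 
side strip 600 [ 482.9 -275.1] [246.4 239.4] 70.9 [ 515.4 -284.9    4.3]
side blocktop 40 [ 492.3 -279.5] [15.  25.5] 77.0 [ 492.7 -276.1   41. ]
side handle top 0 [0. 0.] [0. 0.] 0.0 [nan nan nan]
side base 5454 [697.6 109.2] [318.1 362.9] 84.6 [631.6 180.8  12.5]
side bed 3296 [650.6 112.7] [210.6 320.2] 0.9 [617.7 173.3  48.5]
0 8608; 4 260; 8 1364; 12 4458; 16 322; 20 389; 24 435; 28 789; 32 754; 36 378; 40 671; 44 1490; 48 2421; 52 692; 56 692;
  return _methods._mean(a, axis=axis, dtype=dtype,
  ret = um.true_divide(
```

```bash
python3 - <<'E'
from h import *
def comp(m,seed,k=3):
    m=cv2.morphologyEx(m.astype(np.uint8),cv2.MORPH_CLOSE,np.ones((k,k)))
    n,l,s,c=cv2.connectedComponentsWithStats(m)
    i=1+np.argmax(s[1:,4]) if seed is None else l[seed[1],seed[0]]
    return l==i
for n in("scene","side"):
    d=np.load(n+"0.npz");P=d["P"];z=P[...,2];I=d["img"].astype(int)
    reg=lambda c,r:np.linalg.norm(P[...,:2]-np.array(c),axis=-1)<r
    for nm,m in(("base",reg((650,110),240)&(z>9)&(z<17)),("bed",reg((640,160),110)&(z>45)&(z<52)),("strip",reg((515,-283),80)&(z>1.8)&(z<9))):
        m=comp(m,None,5)&m; Q=P[m]
        r=cv2.minAreaRect(Q[:,:2].astype(np.float32));print(n,nm,len(Q),np.round(r[0],1),np.round(r[1],1),round(r[2],1),np.round(np.median(Q,0),1))
    # strip ends: PCA
        q=Q[:,:2]-Q[:,:2].mean(0);_,_,V=np.linalg.svd(q,full_matrices=0);print('   pca',np.degrees(np.arctan2(V[0,1],V[0,0])))
d=np.load("side0.npz");cv2.imwrite("pics/crop1.png",np.hstack([cv2.resize(d["img"][200:380,160:370,::-1],None,fx=2.2,fy=2.2,interpolation=2),cv2.resize(cv2.resize(d["img"][190:240,300:370,::-1],None,fx=4.5,fy=4.5),(315,396))]))
E
```

```text
scene base 4819 [643.3 109.1] [332.5 229. ] 79.6 [614.7  87.1  13.7]
   pca 79.14277789612373
scene bed 1750 [628.  144.7] [121.6 184.4] 79.2 [619.1 153.4  49.5]
   pca 153.62395193479279
scene strip 888 [ 515.7 -282.4] [155.7 156.7] 28.8 [ 525.8 -282.4    3.9]
   pca 160.5528108719831
side base 4706 [641.1 111.1] [331.2 225.4] 79.7 [590.3 217.8  12.6]
   pca 48.81586000169951
side bed 3040 [627.3 144.7] [123.9 184.1] 79.4 [614.5 171.   48.7]
   pca -169.23883767555682
side strip 443 [ 523.2 -289.8] [129.1 135.4] 71.3 [ 530.4 -286.6    4.4]
   pca 157.19901462492717
```

View pics/crop1.png

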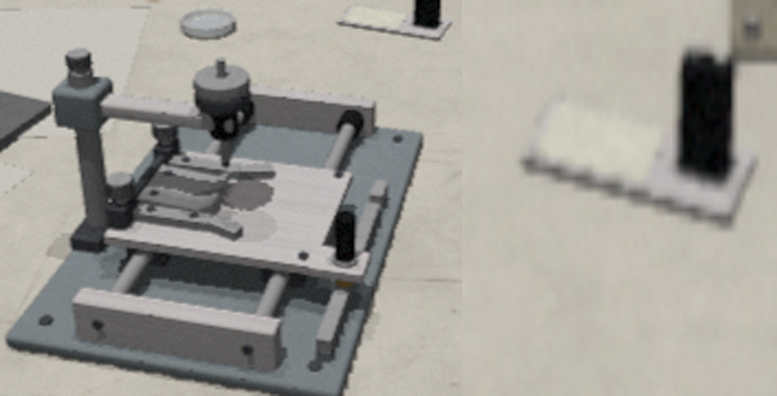

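Crop shows handle upright at front-left of carriage, leaf between fences at the stop, block at the robot-side end of carrier. Now check obstacles (posts, pole) for the swing path.

```bash
python3 - <<'E'
from h import *
H=np.full((600,700),-100.)  # 2mm: rows x 1200..0 , cols y 600..-800
for n in("scene","side"):
    P=np.load(n+"0.npz")["P"].reshape(-1,3); r=((1200-P[:,0])/2).astype(int);c=((600-P[:,1])/2).astype(int)
    k=(r>=0)&(r<600)&(c>=0)&(c<700)&(P[:,2]<1500)
    np.maximum.at(H,(r[k],c[k]),P[k,2])
im=cv2.applyColorMap(np.clip(H/2+40,0,255).astype(np.uint8),cv2.COLORMAP_JET)
im[H<-50]=0;im=cv2.dilate(im,np.ones((2,2)))
for x in range(0,1200,100): cv2.putText(im,str(x),(0,(1200-x)//2),0,.3,(255,)*3)
for y in range(-800,600,100): cv2.putText(im,str(y),((600-y)//2,598),0,.3,(255,)*3)
cv2.imwrite("pics/top.png",im)
P=np.load("scene0.npz")["P"]
for u,v in((443,355),(455,310),(465,270),(460,180),(475,100),(490,20),(229,247),(222,258)): print(u,v,np.round(P[v,u]))
P=np.load("side0.npz")["P"]
for u,v in((380,150),(385,80),(395,10),(261,235),(470,80)): print(u,v,np.round(P[v,u]))
E
```

```text
443 355 [ 381. -585. -816.]
455 310 [ 389. -594. -545.]
465 270 [ 293. -289.  -15.]
460 180 [ 407. -403.  143.]
475 100 [ 416. -402.  360.]
490 20 [ 421. -397.  535.]
229 247 [646. 153. 166.]
222 258 [649. 173. 146.]
380 150 [ 427. -400.  126.]
385 80 [ 428. -400.  298.]
395 10 [ 417. -397.  448.]
261 235 [646. 156. 158.]
470 80 [ 185. -550.  281.]
```

View pics/top.png

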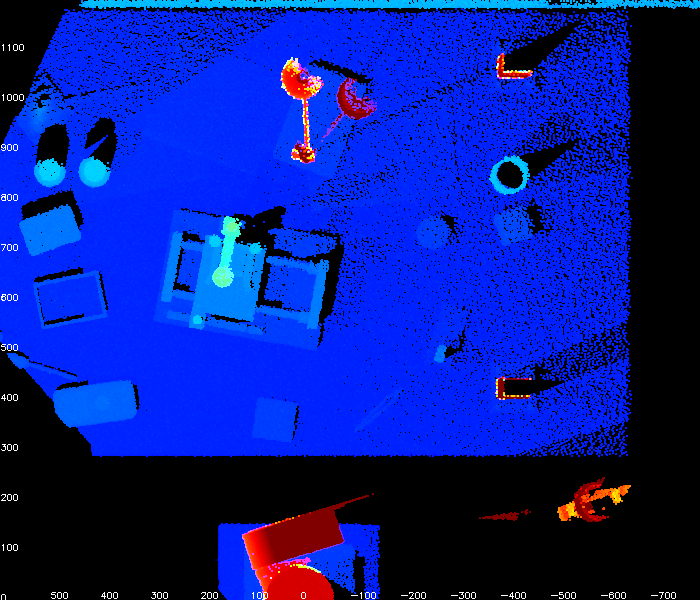

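The map shows the post at x≈400–435, y≈-385…-440 near the swing; I pass it on the inside at reduced radius.

```bash
python3 -m handwheel '[{"tx":-1.2,"ty":4.8},{"tx":-1.2,"ty":4.8},{"tx":-1.2,"ty":4.8},{"tx":-1.0,"ty":4.8},{"tx":2.0,"ty":4.4},{"tx":3.5,"ty":3.5},{"tx":3.5,"ty":3.5},{"tx":3.5,"ty":3.5}]'
```

```text
validation failed for argument at $[0]...
```

```bash
python3 -m handwheel '[{"gripper":1,"tx":-1.2,"ty":4.8,"tz":0,"rx":0,"ry":0,"rz":0},{"gripper":1,"tx":-1.2,"ty":4.8,"tz":0,"rx":0,"ry":0,"rz":0},{"gripper":1,"tx":-1.2,"ty":4.8,"tz":0,"rx":0,"ry":0,"rz":0},{"gripper":1,"tx":-1.0,"ty":4.8,"tz":0,"rx":0,"ry":0,"rz":0},{"gripper":1,"tx":2.0,"ty":4.4,"tz":0,"rx":0,"ry":0,"rz":0},{"gripper":1,"tx":3.5,"ty":3.5,"tz":0,"rx":0,"ry":0,"rz":0},{"gripper":1,"tx":3.5,"ty":3.5,"tz":0,"rx":0,"ry":0,"rz":0},{"gripper":1,"tx":3.5,"ty":3.5,"tz":0,"rx":0,"ry":0,"rz":0}]'
```

```text
clock: 0.9
ee_pos: [271.7, -243.9, 227.1]
orientation: [-179.8, 0.0, 17.7]
wrist_force: [1.2, -1.4, -0.2]
opening: 1.002
```

```bash
python3 -m handwheel '[{"gripper":1,"tx":2.7,"ty":4.1,"tz":0,"rx":0,"ry":0,"rz":-0.065},{"gripper":1,"tx":2.7,"ty":4.1,"tz":0,"rx":0,"ry":0,"rz":-0.065},{"gripper":1,"tx":2.7,"ty":4.1,"tz":0,"rx":0,"ry":0,"rz":-0.065},{"gripper":1,"tx":2.7,"ty":4.1,"tz":0,"rx":0,"ry":0,"rz":-0.065},{"gripper":1,"tx":2.7,"ty":4.1,"tz":0,"rx":0,"ry":0,"rz":-0.065},{"gripper":1,"tx":2.7,"ty":4.1,"tz":0,"rx":0,"ry":0,"rz":-0.065},{"gripper":1,"tx":2.7,"ty":4.1,"tz":0,"rx":0,"ry":0,"rz":-0.065},{"gripper":1,"tx":2.7,"ty":4.1,"tz":0,"rx":0,"ry":0,"rz":-0.065}]'
```

```text
clock: 1.7
ee_pos: [488.9, 92.5, 227.6]
orientation: [-180.0, -0.1, -13.1]
wrist_force: [0.8, -1.0, -0.2]
opening: 0.996
```

```bash
python3 -m handwheel '[{"gripper":1,"tx":2.4,"ty":3.8,"tz":-2,"rx":0,"ry":0,"rz":0.047},{"gripper":1,"tx":2.4,"ty":3.8,"tz":-2,"rx":0,"ry":0,"rz":0},{"gripper":1,"tx":2.4,"ty":3.7,"tz":-2,"rx":0,"ry":0,"rz":0},{"gripper":1,"tx":0,"ty":0,"tz":0,"rx":0,"ry":0,"rz":0}]'; python3 - <<'E'
from h import *
s=bot.get_state();print(s["ee_pos"],s["orientation"])
c=cam("wrist");save(c,"pics/w1.png");print(c["xyz"],c["orientation"],c["fx"],c["cx"],c["cy"])
E
```

```text
clock: 2.1
ee_pos: [564.0, 213.0, 166.1]
orientation: [-179.8, -0.3, -10.2]
wrist_force: [-1.2, 0.3, 0.1]
opening: 0.997
[564.02508575 213.0476239  166.1288458 ] [-179.84827163   -0.319752    -10.15952885]
[634.9878442  198.83070635 309.70414193] [ 1.63651076e+02  9.68610966e-02 -1.00125521e+02] 371.64829954431775 318.9234338319043 239.4072749844748
```

View pics/w1.png

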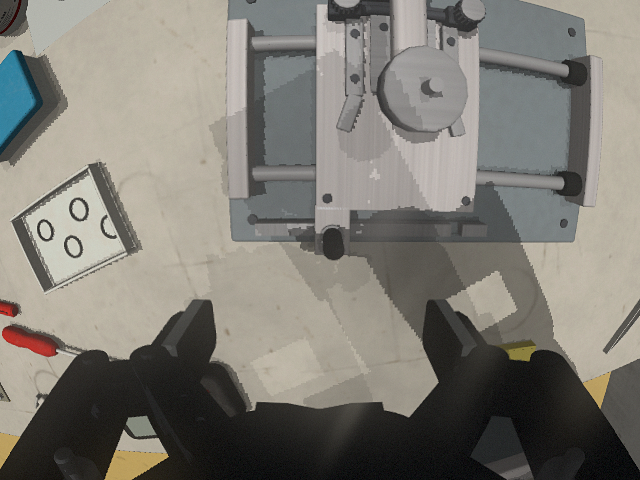

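Wrist view: handle at (332,240), between the fingers (206..435), weights at (425,90) clear of it. Descend and grip.

```bash
python3 -m handwheel '[{"gripper":1,"tx":-0.2,"ty":-0.6,"tz":-3.5,"rx":0,"ry":0,"rz":0},{"gripper":1,"tx":0,"ty":0,"tz":-3.5,"rx":0,"ry":0,"rz":0},{"gripper":1,"tx":0,"ty":0,"tz":-2.5,"rx":0,"ry":0,"rz":0},{"gripper":1,"tx":0,"ty":0,"tz":-1,"rx":0,"ry":0,"rz":0},{"gripper":-0.7,"tx":0,"ty":0,"tz":0,"rx":0,"ry":0,"rz":0},{"gripper":-1,"tx":0,"ty":0,"tz":0,"rx":0,"ry":0,"rz":0},{"gripper":-1,"tx":0,"ty":0,"tz":0,"rx":0,"ry":0,"rz":0},{"gripper":-1,"tx":0,"ty":0,"tz":0,"rx":0,"ry":0,"rz":0}]' 20
```

```text
clock: 2.95
ee_pos: [561.6, 202.1, 65.1]
orientation: [-179.8, -0.6, -10.3]
wrist_force: [0.2, -0.7, 0.1]
opening: 0.332
```

```bash
python3 -m handwheel '[{"gripper":0.2,"tx":0,"ty":0,"tz":-0.9,"rx":0,"ry":0,"rz":0},{"gripper":-1,"tx":0,"ty":0,"tz":0,"rx":0,"ry":0,"rz":0},{"gripper":-1,"tx":0,"ty":0,"tz":0,"rx":0,"ry":0,"rz":0},{"gripper":-1,"tx":0,"ty":0,"tz":0,"rx":0,"ry":0,"rz":0},{"gripper":-1,"tx":0,"ty":0,"tz":0,"rx":0,"ry":0,"rz":0},{"gripper":-1,"tx":0,"ty":0,"tz":0,"rx":0,"ry":0,"rz":0}]' 20
```

```text
clock: 3.55
ee_pos: [563.2, 203.2, 57.7]
orientation: [-179.6, -0.8, -10.3]
wrist_force: [0.1, 1.0, 0.2]
opening: 0.154
```

```bash
python3 -m handwheel '[{"gripper":-1,"tx":-0.18,"ty":-0.98,"tz":0,"rx":0,"ry":0,"rz":0},{"gripper":-1,"tx":-0.18,"ty":-0.98,"tz":0,"rx":0,"ry":0,"rz":0},{"gripper":-1,"tx":-0.18,"ty":-0.98,"tz":0,"rx":0,"ry":0,"rz":0},{"gripper":-1,"tx":-0.18,"ty":-0.98,"tz":0,"rx":0,"ry":0,"rz":0},{"gripper":-1,"tx":-0.18,"ty":-0.98,"tz":0,"rx":0,"ry":0,"rz":0},{"gripper":-1,"tx":-0.18,"ty":-0.98,"tz":0,"rx":0,"ry":0,"rz":0},{"gripper":-1,"tx":-0.18,"ty":-0.98,"tz":0,"rx":0,"ry":0,"rz":0}]'; python3 -c "
from rig import bot;s=bot.get_state();print(s['ee_pos'],s['wrist_force'])"
```

```text
clock: 4.25
ee_pos: [551.9, 140.9, 57.8]
orientation: [-179.0, -1.0, -10.3]
wrist_force: [0.4, 6.6, -1.2]
opening: 0.154
[551.91079472 140.86798387  57.78222725] [ 0.39046513  6.61628001 -1.22873647]
```

```bash
python3 -m handwheel '[{"gripper":-1,"tx":-0.1,"ty":-0.6,"tz":0,"rx":0,"ry":0,"rz":0},{"gripper":-1,"tx":-0.1,"ty":-0.6,"tz":0,"rx":0,"ry":0,"rz":0},{"gripper":-1,"tx":-0.1,"ty":-0.6,"tz":0,"rx":0,"ry":0,"rz":0},{"gripper":-1,"tx":-0.1,"ty":-0.6,"tz":0,"rx":0,"ry":0,"rz":0}]'
```

```text
clock: 4.65
ee_pos: [547.8, 118.2, 57.8]
orientation: [-178.8, -1.0, -10.3]
wrist_force: [-0.6, 5.9, -1.5]
opening: 0.156
```

```bash
python3 -m handwheel '[{"gripper":-1,"tx":-0.08,"ty":-0.4,"tz":0,"rx":0,"ry":0,"rz":0},{"gripper":-1,"tx":-0.08,"ty":-0.4,"tz":0,"rx":0,"ry":0,"rz":0}]'
```

```text
clock: 4.85
ee_pos: [546.5, 110.7, 57.8]
orientation: [-178.7, -1.1, -10.3]
wrist_force: [1.7, 4.8, -1.8]
opening: 0.153
```

```bash
for i in 1; do python3 -m handwheel '[{"gripper":-1,"tx":-0.07,"ty":-0.4,"tz":0,"rx":0,"ry":0,"rz":0}]'; python3 -m handwheel '[{"gripper":-1,"tx":-0.07,"ty":-0.4,"tz":0,"rx":0,"ry":0,"rz":0}]';python3 -m handwheel '[{"gripper":-1,"tx":-0.07,"ty":-0.4,"tz":0,"rx":0,"ry":0,"rz":0}]'; done
```

```text
clock: 4.95
ee_pos: [545.6, 106.5, 57.8]
orientation: [-178.7, -1.1, -10.3]
wrist_force: [-0.4, 0.9, -0.3]
opening: 0.153
clock: 5.05
ee_pos: [545.1, 103.0, 57.8]
orientation: [-178.7, -1.1, -10.4]
wrist_force: [1.2, 24.9, -4.6]
opening: 0.148
clock: 5.15
ee_pos: [545.0, 102.1, 57.8]
orientation: [-178.4, -1.1, -10.5]
wrist_force: [0.9, 41.7, -8.6]
opening: 0.15
```

End stop reached after the click signature (force dipped to 1 N, then rose). Relax, release, and lift.

```bash
python3 -m handwheel '[{"gripper":-1,"tx":0.04,"ty":0.2,"tz":0,"rx":0,"ry":0,"rz":0},{"gripper":-0.3,"tx":0,"ty":0,"tz":0,"rx":0,"ry":0,"rz":0},{"gripper":0.2,"tx":0,"ty":0,"tz":0,"rx":0,"ry":0,"rz":0},{"gripper":0.4,"tx":0,"ty":0,"tz":0,"rx":0,"ry":0,"rz":0},{"gripper":0.4,"tx":0,"ty":0,"tz":0,"rx":0,"ry":0,"rz":0}]'
python3 -m handwheel '[{"gripper":0.4,"tx":0,"ty":0,"tz":4,"rx":0,"ry":0,"rz":0},{"gripper":1,"tx":0,"ty":0,"tz":5,"rx":0,"ry":0,"rz":0},{"gripper":1,"tx":-1,"ty":-1,"tz":4.5,"rx":0,"ry":0,"rz":0},{"gripper":1,"tx":-2,"ty":-4.5,"tz":0,"rx":0,"ry":0,"rz":0},{"gripper":1,"tx":-1.5,"ty":-4.7,"tz":0,"rx":0,"ry":0,"rz":0},{"gripper":1,"tx":-1,"ty":-4.8,"tz":0,"rx":0,"ry":0,"rz":0}]'
```

```text
clock: 5.65
ee_pos: [544.9, 103.1, 57.7]
orientation: [-178.4, -1.1, -10.5]
wrist_force: [0.3, -0.2, -0.4]
opening: 0.703
clock: 6.25
ee_pos: [489.1, -47.6, 197.7]
orientation: [-178.5, -1.2, -10.1]
wrist_force: [0.8, -0.4, 0.1]
opening: 1.0
```

```bash
python3 -m handwheel '[{"gripper":1,"tx":0,"ty":-4.8,"tz":0,"rx":-0.013,"ry":0.01,"rz":-0.05},{"gripper":1,"tx":0,"ty":-4.8,"tz":0,"rx":-0.013,"ry":0.01,"rz":-0.05},{"gripper":1,"tx":0,"ty":-4.8,"tz":0,"rx":0,"ry":0,"rz":-0.05},{"gripper":1,"tx":0,"ty":-4.8,"tz":0,"rx":0,"ry":0,"rz":-0.05},{"gripper":1,"tx":0,"ty":-3.5,"tz":0,"rx":0,"ry":0,"rz":0},{"gripper":1,"tx":0,"ty":0,"tz":0,"rx":0,"ry":0,"rz":0}]'
python3 - <<'E'
from h import *
s=bot.get_state();print(s["ee_pos"],s["orientation"])
c=cam("wrist");save(c,"pics/w2.png");np.savez("w2.npz",**{k:c[k] for k in("img","z_map","xyz","orientation","fx","cx","cy")})
for n in("scene","side"):
    c=cam(n);np.savez(n+"1.npz",P=world(c),img=c["img"])
    save(c,f"pics/{n}1.png")
E
```

```text
clock: 6.85
ee_pos: [485.2, -289.5, 199.6]
orientation: [179.7, -0.6, -22.3]
wrist_force: [-0.3, 1.5, -0.2]
opening: 0.998
[ 485.17824324 -289.54196138  199.63933199] [179.67416157  -0.64912523 -22.31998496]
```

View pics/w2.png

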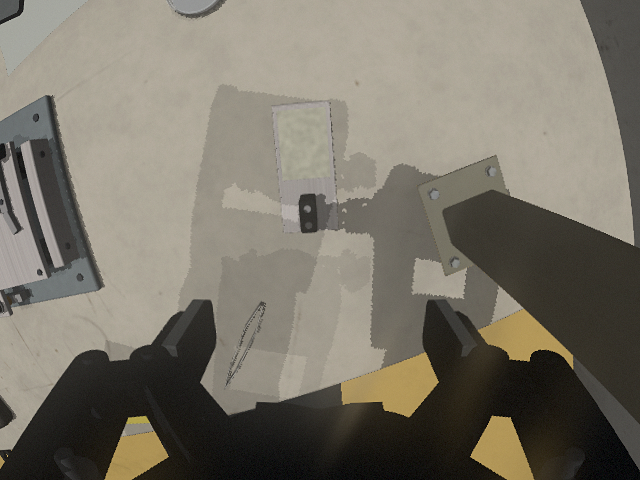

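Wrist view: carrier strip corners at (273,106), (330,101), (338,229), (283,233), block (308,213); post foot at right. Compute positions.

```bash
python3 - <<'E'
from h import *
w=np.load("w2.npz")
def fish(w,u,v,z):
    dx,dy=u-w["cx"],v-w["cy"];r=np.hypot(dx,dy);t=r/w["fx"]
    d=np.array([np.sin(t)*dx/r,np.sin(t)*dy/r,np.cos(t)]);d=rot(w)@d
    return (w["xyz"]+d*(z-w["xyz"][2])/d[2])[:2]
C=[fish(w,*p,4) for p in((273,106),(330,101),(338,229),(283,233))]
fl,fr,rr,rl=C;print(np.round(C,1))
f=(fl+fr)/2;b=(rl+rr)/2;d=f-b
print("len",np.linalg.norm(d),"wid",np.linalg.norm(fl-fr),np.linalg.norm(rl-rr),"yaw",np.degrees(np.arctan2(d[1],d[0])),"origin",(f+b)/2,"block",(f+b)/2-38*d/np.linalg.norm(d))
print("blocktop",fish(w,307,207,42), "left/right edge yaw",[np.degrees(np.arctan2(*(p-q)[::-1])) for p,q in((fl,rl),(fr,rr))])
for n in("scene","side"):
    dd=np.load(n+"1.npz");P=dd["P"];I=dd["img"].astype(int);z=P[...,2]
    reg=lambda c,r:np.linalg.norm(P[...,:2]-np.array(c),axis=-1)<r
    m=(reg((545,104),25)&(z>78)&(z<95));Q=P[m];print(n,"handle",len(Q),np.median(Q,0) if len(Q) else 0, (Q.max(0)+Q.min(0))/2 if len(Q) else 0)
    m=(reg((620,55),110)&(z>45)&(z<52)).astype(np.uint8);k,l,s,_=cv2.connectedComponentsWithStats(m);m=l==1+np.argmax(s[1:,4]);Q=P[m]
    r=cv2.minAreaRect(Q[:,:2].astype(np.float32));print("bed",len(Q),r)
    e=np.array([np.cos(np.radians(-10.4)),np.sin(np.radians(-10.4))]);ey=np.array([-e[1],e[0]])
    print(" extents along x,y tester", *[np.round(np.percentile(Q[:,:2]@a,[0.3,2,98,99.7]),1) for a in(e,ey)], "base c",np.array([642.2,110.1])@e,np.array([642.2,110.1])@ey)
d=np.load("side1.npz")["img"];cv2.imwrite("pics/crop2.png",cv2.resize(d[205:355,200:370,::-1],None,fx=4,fy=4,interpolation=cv2.INTER_CUBIC))
E
```

```text
[[ 591.9 -291.3]
 [ 576.2 -340.3]
 [ 463.1 -302.7]
 [ 479.3 -253. ]]
len 119.10424290938799 wid 51.47353552563883 52.2317993538967 yaw -18.584964592199157 origin [ 527.64533978 -296.8478382 ] block [ 491.62696082 -284.73683588]
blocktop [ 500.18648306 -287.49201116] left/right edge yaw [np.float64(-18.768430466200996), np.float64(-18.401973029651632)]
scene handle 35 [542.63116201 105.62258629  84.15928102] [543.40952571 106.436118    83.93406567]
bed 1577 ((609.7520141601562, 44.293025970458984), (123.03268432617188, 184.25961303710938), 79.06394958496094)
 extents along x,y tester [501.1 506.9 671.6 681. ] [ 93.5  95.6 213.5 214.4] base c 611.7744406642698 224.2206140164634
side handle 57 [541.96162016 108.33034118  83.17158671] [542.02316597 105.20734326  81.6609949 ]
bed 2074 ((608.44580078125, 40.37956237792969), (132.08489990234375, 186.41867065429688), 78.6755599975586)
 extents along x,y tester [500.3 506.  670.5 681.2] [ 93.2  99.2 213.9 215.1] base c 611.7744406642698 224.2206140164634
```

View pics/crop2.png

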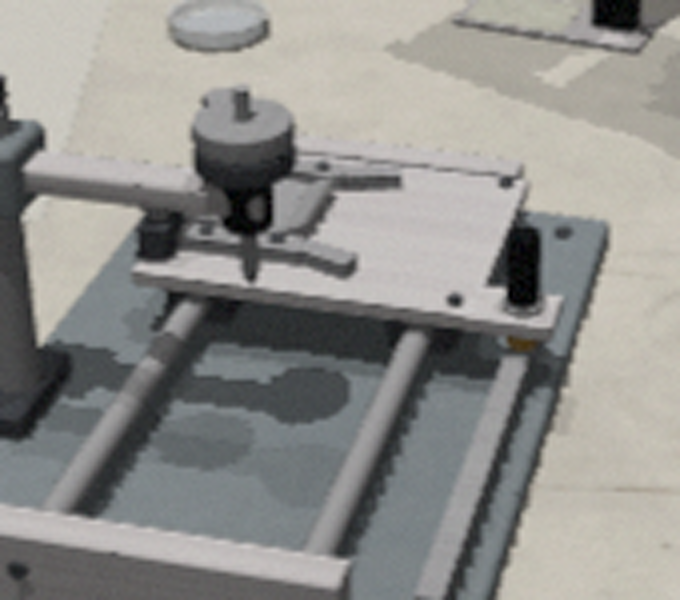

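Carriage sits at the loading station (bed centre y -70, i.e. ~102 mm travelled). Carrier: block ≈(492,-283), yaw -18.6°. Go down over the block.

```bash
python3 -m handwheel '[{"gripper":1,"tx":0.35,"ty":0.35,"tz":-4,"rx":0,"ry":0,"rz":0.065},{"gripper":1,"tx":0.35,"ty":0.35,"tz":-4.5,"rx":0,"ry":0,"rz":0},{"gripper":1,"tx":0,"ty":0,"tz":-3.5,"rx":0,"ry":0,"rz":0},{"gripper":1,"tx":0,"ty":0,"tz":-1,"rx":0,"ry":0,"rz":0},{"gripper":1,"tx":0,"ty":0,"tz":0,"rx":0,"ry":0,"rz":0}]' 60
python3 - <<'E'
from h import *
s=bot.get_state();print(s["ee_pos"],s["orientation"])
c=cam("wrist");save(c,"pics/w3.png")
cv2.imwrite("pics/w3c.png",cv2.cvtColor(c["img"],cv2.COLOR_RGB2BGR)[130:430,120:520])
E
```

```text
clock: 7.5
ee_pos: [493.5, -271.1, 68.3]
orientation: [179.8, -0.7, -17.8]
wrist_force: [-0.0, -0.4, -0.1]
opening: 0.999
[ 493.54955415 -271.08173702   68.27498592] [179.7545498   -0.7135502  -17.79219073]
```

View pics/w3c.png

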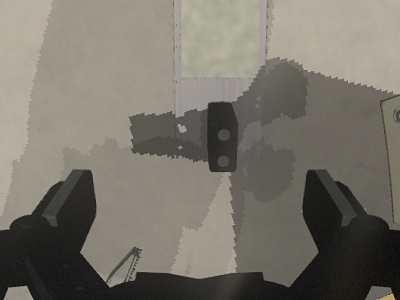

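Block is ~24 px right of the finger centre: shift ~11 mm to the right, then descend and grip.

```bash
python3 -m handwheel '[{"gripper":1,"tx":-0.2,"ty":-1.1,"tz":-2,"rx":0,"ry":0,"rz":0},{"gripper":1,"tx":0,"ty":0,"tz":-2.5,"rx":0,"ry":0,"rz":0},{"gripper":1,"tx":0,"ty":0,"tz":-1,"rx":0,"ry":0,"rz":0},{"gripper":0.5,"tx":0,"ty":0,"tz":0,"rx":0,"ry":0,"rz":0}]' 60
```

```text
clock: 7.95
ee_pos: [497.2, -283.9, 20.6]
orientation: [179.6, -1.4, -17.7]
wrist_force: [-0.7, 0.0, 0.2]
opening: 0.857
```

```bash
python3 -m handwheel '[{"gripper":0.5,"tx":-0.4,"ty":0.05,"tz":-0.7,"rx":0.007,"ry":0.023,"rz":-0.012},{"gripper":0.3,"tx":0,"ty":0,"tz":-0.5,"rx":0,"ry":0,"rz":0},{"gripper":0,"tx":0,"ty":0,"tz":0,"rx":0,"ry":0,"rz":0}]' 60
```

```text
clock: 8.25
ee_pos: [495.0, -284.2, 11.4]
orientation: [179.5, -0.2, -18.4]
wrist_force: [-0.6, 0.6, -0.9]
opening: 0.504
```

```bash
python3 -m handwheel '[{"gripper":-0.2,"tx":-0.25,"ty":0,"tz":-0.4,"rx":0,"ry":0,"rz":0},{"gripper":-1,"tx":0,"ty":0,"tz":0,"rx":0,"ry":0,"rz":0},{"gripper":-1,"tx":0,"ty":0,"tz":0,"rx":0,"ry":0,"rz":0},{"gripper":-1,"tx":0,"ty":0,"tz":0,"rx":0,"ry":0,"rz":0},{"gripper":-1,"tx":0,"ty":0,"tz":0,"rx":0,"ry":0,"rz":0}]' 60
```

```text
clock: 8.75
ee_pos: [492.9, -284.4, 8.4]
orientation: [179.5, -0.3, -18.4]
wrist_force: [0.2, 0.2, -1.1]
opening: 0.156
```

```bash
python3 -m handwheel '[{"gripper":-1,"tx":0,"ty":0,"tz":2,"rx":0,"ry":0,"rz":0},{"gripper":-1,"tx":0,"ty":0,"tz":3.5,"rx":0,"ry":0,"rz":0},{"gripper":-1,"tx":0,"ty":0,"tz":4,"rx":0,"ry":0,"rz":0},{"gripper":-1,"tx":0,"ty":2,"tz":1,"rx":0,"ry":0,"rz":0.03},{"gripper":-1,"tx":0,"ty":4,"tz":0,"rx":0,"ry":0,"rz":0.03},{"gripper":-1,"tx":0,"ty":4,"tz":0,"rx":0,"ry":0,"rz":0.03},{"gripper":-1,"tx":0,"ty":4,"tz":0,"rx":0,"ry":0,"rz":0.03},{"gripper":-1,"tx":0,"ty":4,"tz":0,"rx":0,"ry":0,"rz":0.02}]'
python3 -m handwheel '[{"gripper":-1,"tx":-0.2,"ty":4,"tz":0,"rx":0,"ry":0,"rz":0},{"gripper":-1,"tx":-0.2,"ty":4,"tz":0,"rx":0,"ry":0,"rz":0},{"gripper":-1,"tx":-0.2,"ty":4,"tz":0,"rx":0,"ry":0,"rz":0},{"gripper":-1,"tx":0,"ty":2.5,"tz":0,"rx":0,"ry":0,"rz":0},{"gripper":-1,"tx":0,"ty":0,"tz":0,"rx":0,"ry":0,"rz":0}]'
python3 - <<'E'
from h import *
s=bot.get_state();print(s["ee_pos"],s["orientation"])
E
```

```text
clock: 9.55
ee_pos: [491.5, -103.2, 116.6]
orientation: [179.5, -0.4, -10.5]
wrist_force: [1.2, -0.9, -0.6]
opening: 0.155
clock: 10.05
ee_pos: [483.3, 51.1, 116.5]
orientation: [179.5, -0.3, -10.3]
wrist_force: [-0.5, -0.1, -1.8]
opening: 0.157
[483.30270913  51.0646909  116.51671437] [179.46510478  -0.33094041 -10.29153073]
```

```bash
python3 - <<'E'
from h import *
c=cam("wrist");s=bot.get_state();print(s["ee_pos"],s["orientation"])
np.savez("w4.npz",**{k:c[k] for k in("img","z_map","xyz","orientation","fx","cx","cy")})
cv2.imwrite("pics/w4.png",cv2.resize(cv2.cvtColor(c["img"],cv2.COLOR_RGB2BGR)[0:290,170:480],None,fx=2,fy=2,interpolation=cv2.INTER_CUBIC))
E
```

```text
[483.20789672  49.99119751 116.46504735] [179.44502101  -0.31602082 -10.31214327]
```

View pics/w4.png

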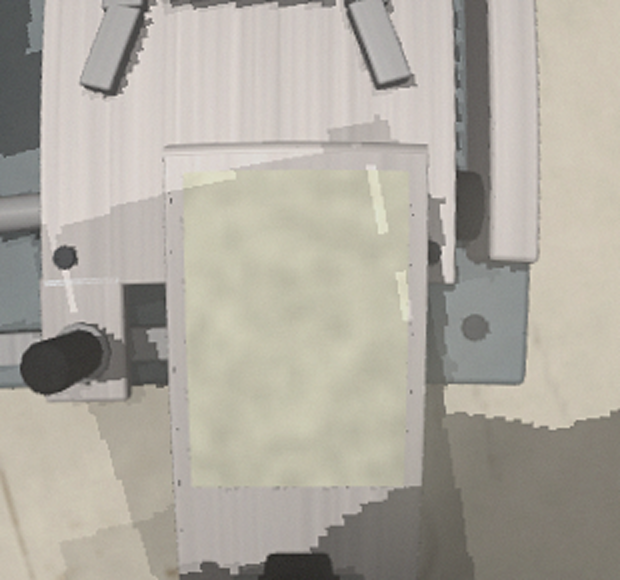

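View: carrier level in grip, nose corners at crop (165,147)/(427,147); fence flare tips inner at (118,93)/(375,88); bed corners near (42,282)/(455,283). Compute both in one frame.

```bash
cat >> h.py <<'E'
def fish(w,u,v,z):
    dx,dy=u-w["cx"],v-w["cy"];r=np.hypot(dx,dy);t=r/w["fx"]
    d=np.array([np.sin(t)*dx/r,np.sin(t)*dy/r,np.cos(t)]);d=rot(w)@d
    return (w["xyz"]+d*(z-w["xyz"][2])/d[2])[:2]
E
python3 - <<'E'
from h import *
w=np.load("w4.npz");f=lambda p,z:fish(w,170+p[0]/2,p[1]/2,z)
a=np.radians(-10.4);ex=np.array([np.cos(a),np.sin(a)]);ey=np.array([-ex[1],ex[0]])
pts=dict(nl=((165,147),112),nr=((427,147),112),sl=((180,575),112),sr=((420,487),112),fl=((118,93),56),fr=((375,88),56),fol=((80,83),56),forr=((411,79),56),bl=((42,282),48),br=((455,283),48),bl2=((42,60),48),br2=((455,60),48),handle=((45,370),84),T=None)
tcp=np.array([483.2,50.0])
for k,v in pts.items():
    if v is None: continue
    p=f(*v);print(k,np.round(p,1),"tester axes rel TCP",np.round([(p-tcp)@ex,(p-tcp)@ey],1))
nl,nr,sl=[f(*pts[k]) for k in("nl","nr","sl")];d=nl-nr;print("carrier yaw from nose",np.degrees(np.arctan2(-d[0],d[1])),"left edge",np.degrees(np.arctan2(*(nl-sl)[::-1])),np.linalg.norm(d))
d=f(*pts["bl"])-f(*pts["br"]);print("bed front yaw",np.degrees(np.arctan2(-d[0],d[1])),np.linalg.norm(d))
for a_,b in(("bl","bl2"),("br","br2")):
    d=f(*pts[b])-f(*pts[a_]);print("bed side yaw",np.degrees(np.arctan2(d[1],d[0])))
E
```

```text
nl [583.3  58.2] tester axes rel TCP [97.  26.2]
nr [574.1   7.4] tester axes rel TCP [ 97.1 -25.5]
sl [494.6  73.9] tester axes rel TCP [ 6.9 25.5]
sr [505.1  19.6] tester axes rel TCP [ 27.  -25.9]
fl [612.8  75.9] tester axes rel TCP [122.8  48.8]
fr [600.2   6.7] tester axes rel TCP [122.9 -21.4]
fol [618.7  86. ] tester axes rel TCP [126.7  59.9]
forr [601.5  -3.6] tester axes rel TCP [126.  -31.4]
bl [565.5 110.2] tester axes rel TCP [70.1 74.1]
br [542.4  -7.5] tester axes rel TCP [ 68.6 -45.8]
bl2 [631.8  98.1] tester axes rel TCP [137.5  74.1]
br2 [607.7 -19.2] tester axes rel TCP [135.  -45.5]
handle [542.2 102.2] tester axes rel TCP [48.7 62. ]
carrier yaw from nose -10.201479290472 left edge -10.004192063593063 51.684698151247275
bed front yaw -11.097022582657225 119.88549665003961
bed side yaw -10.347897691970067
bed side yaw -10.163074699536299
```

```bash
python3 -m handwheel '[{"gripper":-1,"tx":0.25,"ty":1.4,"tz":-1.5,"rx":0,"ry":0,"rz":0},{"gripper":-1,"tx":0,"ty":0.1,"tz":-2,"rx":0,"ry":0,"rz":0},{"gripper":-1,"tx":0,"ty":0,"tz":-1,"rx":0,"ry":0,"rz":0},{"gripper":-1,"tx":0,"ty":0,"tz":0,"rx":0,"ry":0,"rz":0}]'
```

```text
clock: 10.5
ee_pos: [486.4, 62.4, 70.6]
orientation: [179.4, -0.4, -10.4]
wrist_force: [0.2, -0.8, -1.8]
opening: 0.155
```

```bash
python3 -m handwheel '[{"gripper":-1,"tx":0,"ty":0.1,"tz":-0.8,"rx":0,"ry":0,"rz":0},{"gripper":-1,"tx":0,"ty":0,"tz":-0.4,"rx":0,"ry":0,"rz":0},{"gripper":-1,"tx":0,"ty":0,"tz":0,"rx":0,"ry":0,"rz":0}]'
```

```text
clock: 10.8
ee_pos: [486.9, 61.8, 58.4]
orientation: [179.4, -0.4, -10.5]
wrist_force: [-0.4, -0.2, -1.3]
opening: 0.155
```

```bash
python3 -m handwheel '[{"gripper":-1,"tx":0,"ty":0,"tz":-0.1,"rx":0,"ry":0,"rz":0},{"gripper":-1,"tx":0,"ty":0,"tz":0,"rx":0,"ry":0,"rz":0}]'
```

```text
clock: 11.0
ee_pos: [487.3, 61.6, 57.8]
orientation: [179.4, -0.5, -10.6]
wrist_force: [0.2, -0.2, -1.5]
opening: 0.157
```

```bash
python3 -m handwheel '[{"gripper":-1,"tx":0,"ty":0.17,"tz":0,"rx":0,"ry":0,"rz":0.003},{"gripper":-1,"tx":0,"ty":0.05,"tz":-0.12,"rx":0,"ry":0,"rz":0},{"gripper":-1,"tx":0,"ty":0,"tz":-0.05,"rx":0,"ry":0,"rz":0}]'
```

```text
clock: 11.3
ee_pos: [487.9, 64.1, 56.8]
orientation: [179.5, -0.6, -10.4]
wrist_force: [0.0, -0.0, -1.4]
opening: 0.155
```

```bash
python3 -m handwheel '[{"gripper":-1,"tx":0.5,"ty":-0.2,"tz":-0.03,"rx":0.001,"ry":0.006,"rz":0},{"gripper":-1,"tx":0.7,"ty":-0.13,"tz":0,"rx":0,"ry":0.003,"rz":0},{"gripper":-1,"tx":0.7,"ty":-0.13,"tz":0,"rx":0,"ry":0,"rz":0},{"gripper":-1,"tx":0.2,"ty":-0.04,"tz":0,"rx":0,"ry":0,"rz":0}]'
```

```text
clock: 11.7
ee_pos: [510.8, 58.9, 56.9]
orientation: [179.4, -0.0, -10.3]
wrist_force: [0.6, 0.0, -1.0]
opening: 0.157
```

```bash
python3 -m handwheel '[{"gripper":-1,"tx":0.6,"ty":-0.11,"tz":-0.03,"rx":0,"ry":0,"rz":0},{"gripper":-1,"tx":0.6,"ty":-0.11,"tz":0,"rx":0,"ry":0,"rz":0},{"gripper":-1,"tx":0.6,"ty":-0.11,"tz":0,"rx":0,"ry":0,"rz":0},{"gripper":-1,"tx":0.2,"ty":-0.04,"tz":0,"rx":0,"ry":0,"rz":0}]'
```

```text
clock: 12.1
ee_pos: [533.0, 54.7, 56.6]
orientation: [179.4, -0.0, -10.3]
wrist_force: [-1.2, -0.3, -0.8]
opening: 0.153
```

```bash
python3 -m handwheel '[{"gripper":-1,"tx":0.5,"ty":-0.09,"tz":-0.04,"rx":0,"ry":0,"rz":0},{"gripper":-1,"tx":0.5,"ty":-0.09,"tz":-0.02,"rx":0,"ry":0,"rz":0}]';python3 -m handwheel '[{"gripper":-1,"tx":0.5,"ty":-0.09,"tz":-0.02,"rx":0,"ry":0,"rz":0},{"gripper":-1,"tx":0.5,"ty":-0.09,"tz":-0.02,"rx":0,"ry":0,"rz":0}]'
python3 - <<'E'
from h import *
c=cam("wrist");s=bot.get_state();print(s["ee_pos"],s["wrist_force"],s["wrist_torque"])
np.savez("w5.npz",**{k:c[k] for k in("img","z_map","xyz","orientation","fx","cx","cy")})
cv2.imwrite("pics/w5.png",cv2.resize(cv2.cvtColor(c["img"],cv2.COLOR_RGB2BGR)[0:220,170:480],None,fx=2.5,fy=2.5,interpolation=cv2.INTER_CUBIC))
E
```

```text
clock: 12.3
ee_pos: [542.6, 52.8, 56.3]
orientation: [179.4, 0.1, -10.3]
wrist_force: [-4.7, -0.3, 7.2]
opening: 0.154
clock: 12.5
ee_pos: [551.7, 51.0, 56.3]
orientation: [179.4, 0.2, -10.3]
wrist_force: [-6.4, 0.9, 6.4]
opening: 0.155
[552.76991138  50.88008652  56.4459421 ] [-3.38953561  0.65132139  3.37541943] [0.13992198 0.21435873 0.00027034]
```

View pics/w5.png

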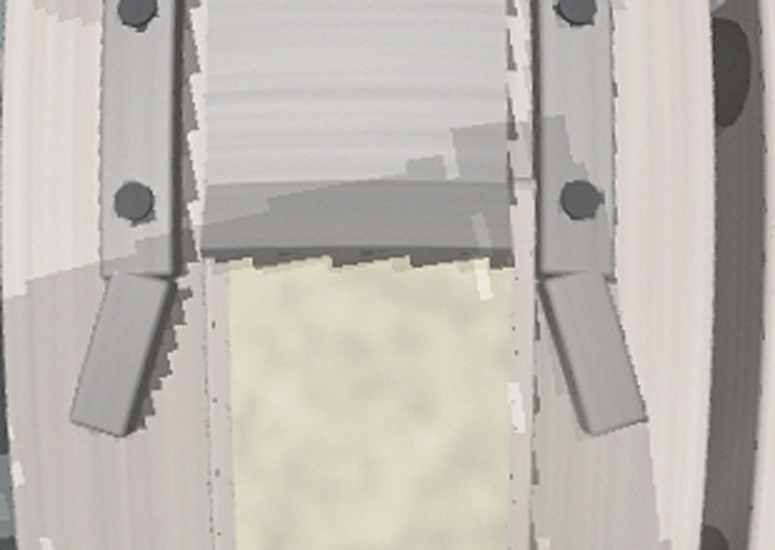

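Nose is under the leaf (nose edge at (520,180)), leaf resting at its lip; carrier sits ~1.5 mm right of the fence centre. Nudge left and continue.

```bash
python3 -m handwheel '[{"gripper":-1,"tx":0.5,"ty":0.03,"tz":-0.01,"rx":0,"ry":0,"rz":0},{"gripper":-1,"tx":0.5,"ty":-0.07,"tz":-0.01,"rx":0,"ry":0,"rz":0},{"gripper":-1,"tx":0.5,"ty":-0.09,"tz":-0.02,"rx":0,"ry":0,"rz":0}]';python3 -m handwheel '[{"gripper":-1,"tx":0.5,"ty":-0.09,"tz":-0.02,"rx":0,"ry":0,"rz":0},{"gripper":-1,"tx":0.5,"ty":-0.09,"tz":-0.02,"rx":0,"ry":0,"rz":0}]';python3 -m handwheel '[{"gripper":-1,"tx":0.5,"ty":-0.09,"tz":-0.02,"rx":0,"ry":0,"rz":0}]'
```

```text
clock: 12.85
ee_pos: [565.1, 49.4, 56.6]
orientation: [179.3, 0.5, -10.4]
wrist_force: [-6.9, -0.2, 10.0]
opening: 0.153
clock: 13.05
ee_pos: [573.8, 47.6, 56.9]
orientation: [179.3, 0.7, -10.4]
wrist_force: [-5.6, 0.9, 9.2]
opening: 0.156
clock: 13.15
ee_pos: [578.4, 46.8, 57.1]
orientation: [179.3, 0.8, -10.3]
wrist_force: [-7.0, 1.0, 8.2]
opening: 0.154
```

Pitch has crept nose-down by ~1°; correct as I go on.

```bash
python3 -m handwheel '[{"gripper":-1,"tx":0.4,"ty":-0.07,"tz":-0.04,"rx":-0.002,"ry":-0.01,"rz":0},{"gripper":-1,"tx":0.4,"ty":-0.07,"tz":-0.04,"rx":-0.002,"ry":-0.01,"rz":0}]';python3 -m handwheel '[{"gripper":-1,"tx":0.35,"ty":-0.06,"tz":-0.02,"rx":0,"ry":-0.005,"rz":0}]';python3 -m handwheel '[{"gripper":-1,"tx":0.35,"ty":-0.06,"tz":-0.02,"rx":0,"ry":-0.005,"rz":0}]'
```

```text
clock: 13.35
ee_pos: [586.0, 45.3, 56.3]
orientation: [179.2, -0.3, -10.4]
wrist_force: [-8.5, 1.9, 11.0]
opening: 0.156
clock: 13.45
ee_pos: [588.2, 44.9, 56.2]
orientation: [179.3, -0.4, -10.4]
wrist_force: [-9.5, 1.0, 15.1]
opening: 0.155
clock: 13.55
ee_pos: [590.2, 44.6, 56.2]
orientation: [179.3, -0.5, -10.4]
wrist_force: [-8.9, 2.5, 11.8]
opening: 0.156
```

```bash
python3 -m handwheel '[{"gripper":-1,"tx":0.35,"ty":-0.06,"tz":0,"rx":0,"ry":0,"rz":0}]';python3 -m handwheel '[{"gripper":-1,"tx":0.35,"ty":-0.06,"tz":0,"rx":0,"ry":0,"rz":0}]';python3 -m handwheel '[{"gripper":-1,"tx":0.35,"ty":-0.06,"tz":0,"rx":0,"ry":0,"rz":0}]'
```

```text
clock: 13.65
ee_pos: [592.3, 44.3, 56.3]
orientation: [179.3, -0.3, -10.4]
wrist_force: [-4.9, 0.9, 6.2]
opening: 0.157
clock: 13.75
ee_pos: [594.8, 43.9, 56.3]
orientation: [179.3, -0.2, -10.4]
wrist_force: [-4.6, 1.5, 5.8]
opening: 0.156
clock: 13.85
ee_pos: [595.4, 43.7, 56.3]
orientation: [179.2, 0.2, -10.4]
wrist_force: [-20.6, 5.1, 20.4]
opening: 0.151
```

Stop contact. Settle and trim the press to about 10 N.

```bash
python3 -m handwheel '[{"gripper":-1,"tx":0.05,"ty":-0.01,"tz":0,"rx":0,"ry":-0.006,"rz":0}]';python3 -m handwheel '[{"gripper":-1,"tx":0.05,"ty":-0.01,"tz":0,"rx":0,"ry":0,"rz":0}]'; python3 -m handwheel '[{"gripper":-1,"tx":0.05,"ty":-0.01,"tz":0,"rx":0,"ry":0,"rz":0}]'
```

```text
clock: 13.95
ee_pos: [595.3, 43.9, 56.3]
orientation: [179.3, -0.1, -10.4]
wrist_force: [0.7, 0.1, 0.3]
opening: 0.157
clock: 14.05
ee_pos: [595.4, 43.9, 56.3]
orientation: [179.3, -0.1, -10.4]
wrist_force: [-4.6, 1.2, 3.7]
opening: 0.155
clock: 14.15
ee_pos: [595.4, 43.9, 56.3]
orientation: [179.3, 0.0, -10.4]
wrist_force: [-5.8, 1.2, 6.5]
opening: 0.156
```

```bash
python3 -m handwheel '[{"gripper":-1,"tx":0.04,"ty":-0.01,"tz":-0.03,"rx":0,"ry":-0.004,"rz":0}]';python3 -m handwheel '[{"gripper":-1,"tx":0.04,"ty":-0.01,"tz":-0.03,"rx":0,"ry":-0.002,"rz":0}]'; python3 -m handwheel '[{"gripper":-1,"tx":0.04,"ty":-0.01,"tz":-0.03,"rx":0,"ry":-0.002,"rz":0}]'
```

```text
clock: 14.25
ee_pos: [595.4, 43.8, 56.3]
orientation: [179.3, -0.2, -10.4]
wrist_force: [-6.4, 0.3, 11.1]
opening: 0.158
clock: 14.35
ee_pos: [595.4, 43.8, 56.3]
orientation: [179.3, -0.2, -10.4]
wrist_force: [-6.0, 1.4, 9.2]
opening: 0.156
clock: 14.45
ee_pos: [595.4, 43.9, 56.2]
orientation: [179.3, -0.3, -10.4]
wrist_force: [-5.1, -0.5, 9.0]
opening: 0.153
```

```bash
python3 - <<'E'
from h import *
for n in("scene","side"):
    c=cam(n);P=world(c);z=P[...,2]
    m=(np.linalg.norm(P[...,:2]-np.array([543,105]),axis=-1)<20)&(z>76)&(z<95);Q=P[m]
    print(n,len(Q),np.median(Q,0) if len(Q) else 0)
    print(bot.get_state()["wrist_force"])
for i in range(4):
    c=cam("wrist");s=bot.get_state();print(s["clock"],s["ee_pos"],s["wrist_force"])
np.savez("w6.npz",**{k:c[k] for k in("img","z_map","xyz","orientation","fx","cx","cy")})
cv2.imwrite("pics/w6.png",cv2.cvtColor(c["img"],cv2.COLOR_RGB2BGR)[0:400,100:560])
E
```

```text
scene 39 [542.03250422 106.66468985  84.14267141]
[-6.22074109  0.79170288  7.93122151]
side 67 [541.91483736 108.32477204  82.71484284]
[-5.6871557   1.41853852  8.36353022]
14.6 [595.40184063  43.81096048  56.22863923] [-5.10034637  1.10938748  8.89915259]
14.65 [595.41686491  43.83931005  56.2361878 ] [-6.08036141  0.80872087  8.43019484]
14.7 [595.42180742  43.84398418  56.23407187] [-5.85883324  1.43270877  8.9504798 ]
14.75 [595.44222138  43.84083142  56.24922579] [-4.89532831  1.62039249  8.70238497]
```

View pics/w6.png

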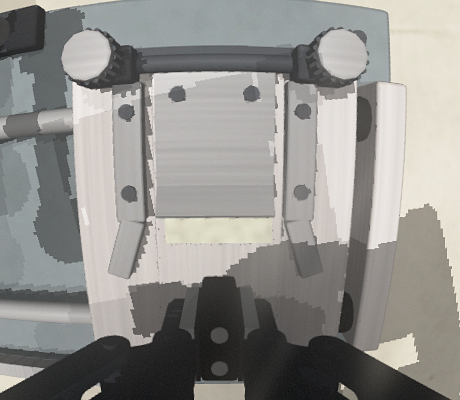

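The view shows the leaf lying flat over the carrier, with only the coupon's last ~10 mm showing (rows 218–243). The handle is still at its notch position and the force is steady. Handing in.

```bash
python3 -c "
from rig import hand_in,bot
print(hand_in());s=bot.get_state();print(s['clock'],s['ee_pos'],s['wrist_force'],s['opening'])"
```

```text
the job is handed in; nothing more can be done
None
the job is handed in; nothing more can be done
```

The job is done and handed in at about 14.8 s on the clock. No verdict was reported.

- **Carriage:** I gripped the handle and moved the carriage about 102 mm to the right. The push force dipped to about 1 N at the notch and then rose at the end stop, peaking at about 42 N at the wrist with the fingers on the handle. I then released it. Before hand-in, both cameras still showed the handle within about 1 mm of its height and position at the station.
- **Carrier:** I took it by the block and slid it flat under the leaf, which was never lifted by the gripper. It moved with 5 to 10 N against it until a sharp rise to about 20 N at the stop. By then the nose had reached 208.6 mm along the insertion direction, against 206 to 210 mm predicted from the images.
- **Last checks:** The arm holds the block with a 60 N grip setting. The wrist reads about 8.7 N upward and 5 to 6 N against the push. With the carrier's weight of about 1.4 N that makes roughly 10 N on the bed, steady over 0.3 s. The tilt was back to its value at the grasp, and the last picture shows the leaf lying over the carrier between the fences.
- **Not measured directly:** I inferred the click from the forces and the handle position, and did not measure the leaf angle. I did not re-measure the dish or tweezers afterwards, but nothing was moved near them at bench height.

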